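# Re-rack the reference set in reverse order

## Task

Move the four bound volumes from the walnut rack to the white rack in reverse order, so that the set reads the right way round from the visitor's side of the desk: the volume at the left end of the walnut rack goes to the right end of the white one, and so on, one in each bay. Keep the volumes upright and leave each standing free, right down on the floor of its bay.

Things in the scene. Friction and masses are not known exactly. Their poses are not given: they have to be found in the camera images.
- walnut_rack: Dark walnut book rack with brass strips on its dividers, holds the volumes at the start. Fixed, 110 (x) by 284 mm (y), origin under its centre, yaw within 0.35 rad, floor 10 mm thick. Four bays centred at y = -99, -33, 33, 99 mm, each 46 mm wide (y), 94 mm long (x); dividers 20 mm thick, tops 40 mm above the desk; lips at x = -51 and 51 mm, 8 mm thick, tops at 22 mm.
- white_rack: White book rack of the same form, empty at the start; to the left or right of the other. Fixed, 110 (x) by 284 mm (y), origin under its centre, yaw within 0.35 rad, floor 10 mm thick. Four bays centred at y = -99, -33, 33, 99 mm, each 46 mm wide (y), 94 mm long (x); dividers 20 mm thick, tops 40 mm above the desk; lips at x = -51 and 51 mm, 8 mm thick, tops at 22 mm.
- volume_red: Dark red slipcased book, top plain dark red, standing upright: 76 mm deep (x), 30 mm thick (y), 110 mm tall (z), 0.15 to 0.31 kg, loose, rigid. Origin: centre of its underside. Gripped from above across y, near the top. Starts in a bay of the walnut rack, square to it, within 4 mm of the bay's centre (28 mm or more to the next volume); gilt-banded spine at +x.
- volume_green: Dark green slipcased book, top plain dark green, standing upright: 76 mm deep (x), 30 mm thick (y), 110 mm tall (z), 0.15 to 0.31 kg, loose, rigid. Origin: centre of its underside. Gripped from above across y, near the top. Starts in a bay of the walnut rack, square to it, within 4 mm of the bay's centre (28 mm or more to the next volume); gilt-banded spine at +x.
- volume_blue: Blue slipcased book, top plain blue, standing upright: 76 mm deep (x), 30 mm thick (y), 110 mm tall (z), 0.15 to 0.31 kg, loose, rigid. Origin: centre of its underside. Gripped from above across y, near the top. Starts in a bay of the walnut rack, square to it, within 4 mm of the bay's centre (28 mm or more to the next volume); gilt-banded spine at +x.
- volume_yellow: Yellow slipcased book, top plain yellow, standing upright: 76 mm deep (x), 30 mm thick (y), 110 mm tall (z), 0.15 to 0.31 kg, loose, rigid. Origin: centre of its underside. Gripped from above across y, near the top. Starts in a bay of the walnut rack, square to it, within 4 mm of the bay's centre (28 mm or more to the next volume); gilt-banded spine at +x.
- tag_red: Flat dark red tag, 20 (x) by 30 (y) by 3 mm, fixed on top of the -x lip (robot side) of the walnut rack at the foot of the red volume's own starting bay, 57 mm from that volume's starting centre; it stays there and so records which bay that volume came from. Origin at the centre of its underside; axes as the rack's.
- tag_green: Flat dark green tag, 20 (x) by 30 (y) by 3 mm, fixed on top of the -x lip (robot side) of the walnut rack at the foot of the green volume's own starting bay, 57 mm from that volume's starting centre; it stays there and so records which bay that volume came from. Origin at the centre of its underside; axes as the rack's.
- tag_blue: Flat blue tag, 20 (x) by 30 (y) by 3 mm, fixed on top of the -x lip (robot side) of the walnut rack at the foot of the blue volume's own starting bay, 57 mm from that volume's starting centre; it stays there and so records which bay that volume came from. Origin at the centre of its underside; axes as the rack's.
- tag_yellow: Flat yellow tag, 20 (x) by 30 (y) by 3 mm, fixed on top of the -x lip (robot side) of the walnut rack at the foot of the yellow volume's own starting bay, 57 mm from that volume's starting centre; it stays there and so records which bay that volume came from. Origin at the centre of its underside; axes as the rack's.

How it is judged:
At the end, for the whole second after the job is handed in: Each volume is released, at rest, in the white-rack bay at -y for a start bay (its tag) at y: origin within 11 mm of the bay's centre along the row, 12 mm across, 6 to 15 mm above the desk, upright within 0.1 rad, turned under 0.26 rad from the rack (((y of tag_red in the frame of walnut_rack between -0.124 and -0.074 m and y of volume_red in the frame of white_rack between 0.088 and 0.11 m) or (y of tag_red in the frame of walnut_rack between -0.058 and -0.008 m and y of volume_red in the frame of white_rack between 0.022 and 0.044 m) or (y of tag_red in the frame of walnut_rack between 0.008 and 0.058 m and y of volume_red in the frame of white_rack between -0.044 and -0.022 m) or (y of tag_red in the frame of walnut_rack between 0.074 and 0.124 m and y of volume_red in the frame of white_rack between -0.11 and -0.088 m)) and x of volume_red in the frame of white_rack between -0.012 and 0.012 m and z of volume_red in the frame of white_rack between 0.006 and 0.015 m and angle between each of volume_red, volume_green, volume_blue, volume_yellow's own z axis and vertical below 0.1 rad and angle between the x axis of each of volume_red, volume_green, volume_blue, volume_yellow and the x axis of white_rack, either way round below 0.26 rad and linear speed of each of volume_red, volume_green, volume_blue, volume_yellow below 0.01 m/s and angular speed of each of volume_red, volume_green, volume_blue, volume_yellow below 0.1 rad/s and not (contact force between volume_red and the fingers above 0.05 N) and ((y of tag_green in the frame of walnut_rack between -0.124 and -0.074 m and y of volume_green in the frame of white_rack between 0.088 and 0.11 m) or (y of tag_green in the frame of walnut_rack between -0.058 and -0.008 m and y of volume_green in the frame of white_rack between 0.022 and 0.044 m) or (y of tag_green in the frame of walnut_rack between 0.008 and 0.058 m and y of volume_green in the frame of white_rack between -0.044 and -0.022 m) or (y of tag_green in the frame of walnut_rack between 0.074 and 0.124 m and y of volume_green in the frame of white_rack between -0.11 and -0.088 m)) and x of volume_green in the frame of white_rack between -0.012 and 0.012 m and z of volume_green in the frame of white_rack between 0.006 and 0.015 m and not (contact force between volume_green and the fingers above 0.05 N) and ((y of tag_blue in the frame of walnut_rack between -0.124 and -0.074 m and y of volume_blue in the frame of white_rack between 0.088 and 0.11 m) or (y of tag_blue in the frame of walnut_rack between -0.058 and -0.008 m and y of volume_blue in the frame of white_rack between 0.022 and 0.044 m) or (y of tag_blue in the frame of walnut_rack between 0.008 and 0.058 m and y of volume_blue in the frame of white_rack between -0.044 and -0.022 m) or (y of tag_blue in the frame of walnut_rack between 0.074 and 0.124 m and y of volume_blue in the frame of white_rack between -0.11 and -0.088 m)) and x of volume_blue in the frame of white_rack between -0.012 and 0.012 m and z of volume_blue in the frame of white_rack between 0.006 and 0.015 m and not (contact force between volume_blue and the fingers above 0.05 N) and ((y of tag_yellow in the frame of walnut_rack between -0.124 and -0.074 m and y of volume_yellow in the frame of white_rack between 0.088 and 0.11 m) or (y of tag_yellow in the frame of walnut_rack between -0.058 and -0.008 m and y of volume_yellow in the frame of white_rack between 0.022 and 0.044 m) or (y of tag_yellow in the frame of walnut_rack between 0.008 and 0.058 m and y of volume_yellow in the frame of white_rack between -0.044 and -0.022 m) or (y of tag_yellow in the frame of walnut_rack between 0.074 and 0.124 m and y of volume_yellow in the frame of white_rack between -0.11 and -0.088 m)) and x of volume_yellow in the frame of white_rack between -0.012 and 0.012 m and z of volume_yellow in the frame of white_rack between 0.006 and 0.015 m and not (contact force between volume_yellow and the fingers above 0.05 N)); the robot touches nothing.
It fails at once if the red volume is tipped over (more than 0.8 rad) (angle between volume_red's own z axis and vertical above 0.8 rad).
It fails at once if the green volume is tipped over (more than 0.8 rad) (angle between volume_green's own z axis and vertical above 0.8 rad).
It fails at once if the blue volume is tipped over (more than 0.8 rad) (angle between volume_blue's own z axis and vertical above 0.8 rad).
It fails at once if the yellow volume is tipped over (more than 0.8 rad) (angle between volume_yellow's own z axis and vertical above 0.8 rad).
It also fails if it takes over 120 s, if anything falls off the work surface, if the arm or the gripper's body presses on something with over 40 N, if the wrist force passes 120 N, or if a joint passes its speed limit or range.

## Robot

A 6-joint arm with a two-finger parallel gripper is mounted at the origin on the work surface. World frame = base frame: x ahead of the robot, y to its left, z up, the work surface at z = 0. Lengths are in m, angles in rad, forces in N, time in s.
With the tool pointing down it reaches from about 0.3 to 0.825 m from the base axis. Payload 5.4 kg.
Tool frame: the origin (TCP) lies at the very end of the fingers, on their centre line; the grasp point (between the pads) lies 19 mm behind it; z points along the fingers, y is the line along which they close (so a half turn about z gives the same grasp; the last joint's range is limited). The gripper opens to 92 mm and grips with 3 to 60 N. Pads are 20 mm wide; open, the fingers measure 128 mm over their backs; the gripper's body (75 mm by 189 mm) begins 69 mm behind the grasp point.
Start: joints at [0.934, 0.158, 1.597, -0, 1.386, -0.21], TCP at [0.238, 0.523, 0.215] pointing down, gripper open.
Joint ranges: [-2.91, 2.91], [-0.94, 2.29], [0.18, 2.7], [-1.29, 4.43], [0.17, 2.64], [-3, 3]. Speed limits (rad/s): [2.57, 2.57, 3.14, 3.14, 3.14, 3.14].

## Interface

Orientations are given as a rotation vector (axis times angle).
In Python, from workcell import bot gives the robot as it stands. Calls block until the motion is done:
- bot.goto(position, orientation): joint-space move of the TCP to a pose.
- bot.line_to(position, rot=None, max_speed=0.15): straight line of the TCP; rot=None keeps the orientation; max_speed is the mean speed in m/s.
- bot.set_joints(angles): joint-space move.
- bot.set_gripper(opening, newtons=None): opening from 0.0 (shut) to 1.0 (fully open); newtons is the grip in N (None keeps the last); returns when the fingers have stopped.
- bot.hold(seconds).
- bot.inverse_kinematics(position, orientation): joint angles nearest the present ones, or None.
- bot.read_camera(name): name is "side" or "top" or "wrist"; returns a dict with "pixels" (420x560x3 uint8, blue, green, red), "fx", "fy", "cx", "cy" (pixels), "k1" (the pictures are not rectified: a ray, as slopes to the right and down, at radius r is drawn at 1 + k1 r^2 times it, then the intrinsics apply), "R" (3x3) and "t" (3): a world point X has camera coordinates R X + t. Camera axes: x right, y down, z forward; pixel columns grow to the right and rows downward; lengths in m; the calibration is good to about 2 mm. A picture is of the moment at which its call begins. There is no depth.
A pose or a line that the arm cannot do raises bot.MotionError and nothing moves.
- bot.job_done(): hands the job in; it is judged then, once.
Readings, each from a call of its own:
- bot.current_clock(): time.
- bot.current_joints(): joint angles.
- bot.current_joint_vel(): joint speeds.
- bot.current_effort(): joint torques, N m.
- bot.current_ee_pos(): TCP position.
- bot.current_tool_rot(): TCP orientation.
- bot.current_contact_force(): force on the tool from outside, world axes, zero at the start.
- bot.current_ft_torque(): the same for the moment, N m.
- bot.current_opening(): opening from 0.0 (shut) to 1.0 (fully open).
- bot.current_grip_force(): force on a finger pad.
Only numpy, scipy, OpenCV 4.12 (cv2) and the standard library are available. Lean on these libraries where they do the work, as an engineer would, in place of code of your own. Each camera call takes 0.05 s, during which the arm holds its last target. There are 200 camera calls.

## Working session

There is one attempt and no reset: what is moved stays moved. The work goes in short steps, each a Python script; the robot and the scene stay as the last script left them, time stands still between calls to the robot, and variables do not carry over. Pictures are saved under pics/ and viewed, at most 14 in all, crops included, and the job is handed in when it is done.

```bash
mkdir -p pics
python3 - <<'E'
from workcell import bot
import cv2,numpy as np
for n in("top","side"):
    c=bot.read_camera(n); cv2.imwrite(f"pics/{n}0.png",c["pixels"])
    R=np.array(c["R"]);print(n,c["fx"],c["cx"],c["cy"],c["k1"],R.round(3).tolist(),(-R.T@c["t"]).round(3))
print(bot.current_tool_rot(),bot.current_clock())
E
```

```text
top 477.0201111914965 281.1307880339215 215.96041646852308 -0.12732392386020056 [[-0.019, -1.0, -0.022], [-0.991, 0.022, -0.13], [0.131, 0.02, -0.991]] [ 0.398 -0.031  0.935]
side 444.03245189429276 278.1748332871936 202.15857523158365 -0.03140167708383344 [[0.914, -0.404, 0.019], [-0.265, -0.634, -0.727], [0.306, 0.66, -0.686]] [ 0.182 -0.7    0.763]
[-6.65126950e-01 -3.06967704e+00  2.31503872e-03] 0.1
```

View pics/top0.png

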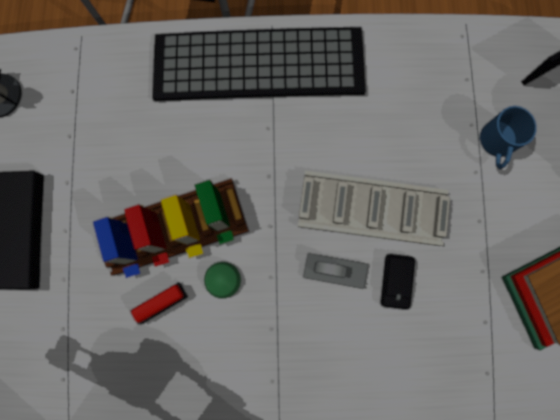

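View pics/side0.png

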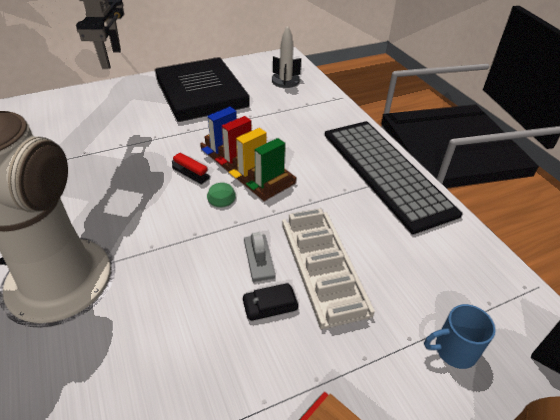

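The top view shows the walnut rack at left, px (105–245, 180–270), holding blue, red, yellow and green from left to right, each with its matching tag below. The white rack has corners at about (303,172), (450,190), (444,245) and (299,228). The side view agrees with this. Next I'll look from the wrist above each rack.

```bash
cat > h.py <<'E'
from workcell import bot
import cv2,numpy as np
from scipy.spatial.transform import Rotation as Ro
def cast(c,px,z):
    "pixels -> world points on plane z"
    K=np.array([[c["fx"],0,c["cx"]],[0,c["fy"],c["cy"]],[0,0,1.]])
    p=np.array(px,float).reshape(-1,1,2)
    n=cv2.undistortPoints(p,K,np.array([c["k1"],0,0,0,0.])).reshape(-1,2)
    R=np.array(c["R"]);o=-R.T@np.array(c["t"])
    d=np.c_[n,np.ones(len(n))]@R
    return (o+d*((z-o[2])/d[:,2])[:,None])[:,:2]
def down(yaw):
    "tool down, closing line (tool y) at yaw of the rack's y axis"
    yaw=(yaw+np.pi/2)%np.pi-np.pi/2
    x=np.array([-np.cos(yaw),-np.sin(yaw),0]); z=np.array([0,0,-1.])
    return Ro.from_matrix(np.c_[x,np.cross(z,x),z]).as_rotvec()
E
python3 - <<'E'
from h import *
c=bot.read_camera("top")
print("white corners z.02",cast(c,[(303,172),(450,190),(444,245),(299,228)],.03).round(3).tolist())
print("walnut tags",cast(c,[(130,270),(162,259),(195,251),(226,237)],.025).round(3).tolist())
w=bot.read_camera("wrist");R=np.array(w["R"]);o=-R.T@w["t"]
T=Ro.from_rotvec(bot.current_tool_rot()).as_matrix()
print("cam in tool",(T.T@(o-bot.current_ee_pos())).round(3),(T.T@R.T).round(2).tolist(),w["fx"])
for s in (1,-1):
  for y in (.2,-.2):
    for z in (.3,.35,.4):
      q=bot.inverse_kinematics([.4,y,z],down(0) if s>0 else (Ro.from_rotvec(down(0))*Ro.from_euler('z',np.pi)).as_rotvec());print(s,y,z,None if q is None else np.round(q,2))
E
```

```text
white corners z.02 [[0.602, -0.057], [0.561, -0.342], [0.454, -0.324], [0.493, -0.047]]
walnut tags [[0.418, 0.282], [0.439, 0.219], [0.453, 0.154], [0.479, 0.094]]
cam in tool [ 0.083 -0.    -0.169] [[0.0, -0.96, -0.29], [1.0, -0.0, 0.0], [-0.0, -0.29, 0.96]] 363.8662098359626
1 0.2 0.3 [ 0.19 -0.23  1.81 -0.    1.56 -1.38]
1 0.2 0.35 [ 0.19 -0.24  1.72 -0.    1.66 -1.38]
1 0.2 0.4 [ 0.19 -0.23  1.62 -0.    1.76 -1.38]
1 -0.2 0.3 [-0.74 -0.23  1.81  0.    1.56 -2.31]
1 -0.2 0.35 [-0.74 -0.24  1.72  0.    1.66 -2.31]
1 -0.2 0.4 [-0.74 -0.23  1.62  0.    1.76 -2.31]
-1 0.2 0.3 [ 0.19 -0.23  1.81 -0.    1.56  1.76]
-1 0.2 0.35 [ 0.19 -0.24  1.72 -0.    1.66  1.76]
-1 0.2 0.4 [ 0.19 -0.23  1.62 -0.    1.76  1.76]
-1 -0.2 0.3 [-0.74 -0.23  1.81 -0.    1.56  0.84]
-1 -0.2 0.35 [-0.74 -0.24  1.72 -0.    1.66  0.84]
-1 -0.2 0.4 [-0.74 -0.23  1.62 -0.    1.76  0.84]
```

Run:
```python
from h import *
import pickle
for n,p,y in(("wal",[.49,.205,.33],.31),("whi",[.52,-.19,.33],-.14)):
    bot.goto(p,down(y)); bot.hold(.3)
    c=bot.read_camera("wrist"); pickle.dump(c,open(n+".pkl","wb")); cv2.imwrite(f"pics/{n}.png",c["pixels"])
    print(bot.current_joints(),bot.current_clock())
```

```text
[ 1.69192605e-01 -7.35301167e-03  1.54737588e+00  2.39060772e-05
  1.60175358e+00 -1.71216578e+00] 2.1083
[-5.67771093e-01  5.20724724e-02  1.48667880e+00  2.88983398e-05
  1.60276834e+00 -1.99938024e+00] 3.925
```

View pics/wal.png

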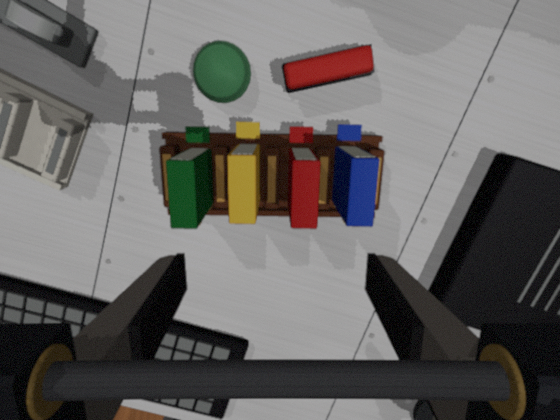

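View pics/whi.png

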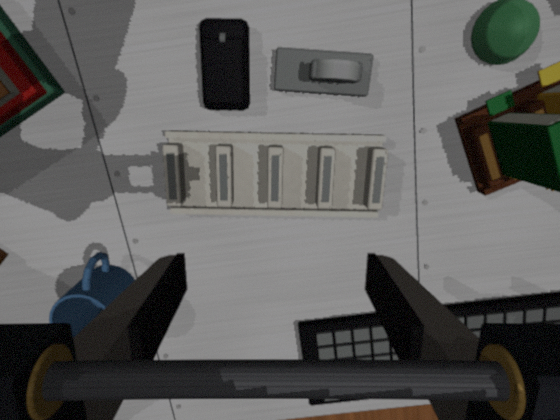

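The walnut view shows the volume tops: green around (190,190), yellow (243,185), red (305,190) and blue (358,187), with their tags along row 132. In the white view the rack's dividers are centred at columns 173, 224, 275, 326 and 377 on row 177. I'll now find how the top-face colours separate.

Run:
```python
import pickle,cv2,numpy as np
c=pickle.load(open("wal.pkl","rb"));im=c["pixels"]
for a,b in((162,216),(225,262),(286,322),(335,382)): print(a,[tuple(map(int,v)) for v in im[200,a:b:2]])
big=np.vstack([cv2.resize(pickle.load(open(f,"rb"))["pixels"][115:235,150:395],None,fx=2.4,fy=2.4,interpolation=cv2.INTER_CUBIC) for f in("wal.pkl","whi.pkl")])
cv2.imwrite("pics/crop.png",cv2.convertScaleAbs(big,alpha=1.3))
```

```text
162 [(145, 146, 148), (46, 52, 69), (26, 54, 76), (26, 59, 63), (30, 72, 15), (36, 79, 28), (35, 76, 20), (33, 75, 20), (34, 77, 20), (37, 77, 26), (31, 75, 20), (39, 79, 26), (39, 78, 24), (33, 76, 23), (39, 81, 28), (24, 72, 11), (37, 78, 28), (13, 40, 3), (14, 35, 7), (15, 33, 9), (20, 39, 7), (22, 41, 21), (19, 37, 13), (13, 34, 9), (17, 36, 12), (18, 29, 14), (23, 29, 50)]
225 [(30, 48, 76), (24, 43, 64), (45, 123, 157), (53, 141, 165), (50, 139, 163), (52, 141, 165), (50, 140, 165), (50, 140, 164), (52, 140, 164), (53, 142, 164), (49, 141, 163), (53, 141, 163), (52, 141, 163), (50, 141, 164), (53, 142, 166), (37, 114, 143), (24, 72, 92), (12, 56, 77), (21, 29, 46)]
286 [(15, 28, 44), (7, 8, 40), (1, 1, 53), (22, 19, 114), (21, 25, 129), (22, 21, 130), (34, 28, 133), (28, 29, 132), (22, 20, 131), (31, 30, 133), (28, 30, 134), (28, 26, 134), (26, 26, 133), (30, 31, 134), (33, 32, 137), (24, 25, 132), (29, 55, 117), (54, 99, 128)]
335 [(36, 19, 11), (36, 14, 11), (40, 12, 0), (44, 14, 6), (40, 5, 1), (47, 22, 14), (51, 13, 4), (117, 42, 20), (131, 51, 27), (130, 54, 27), (132, 55, 35), (130, 54, 33), (134, 57, 36), (132, 55, 32), (132, 55, 32), (133, 55, 32), (132, 59, 35), (134, 59, 35), (133, 55, 31), (133, 57, 34), (96, 90, 110), (43, 76, 107), (86, 88, 99), (151, 152, 152)]
```

View pics/crop.png

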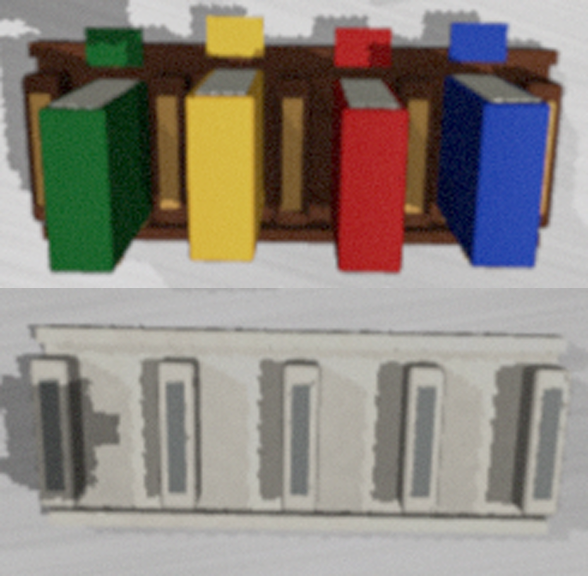

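```bash
cat > vol.py <<'E'
from h import *
def tops(c,z=.12,rows=(140,260)):
    im=cv2.GaussianBlur(c["pixels"],(3,3),0).astype(int);b,g,r=im[...,0],im[...,1],im[...,2]
    M={"green":(g>56)&(g>1.6*b)&(g>1.6*r),"yellow":(r>115)&(g>95)&(b<85),"red":(r>90)&(g<60)&(b<60),"blue":(b>85)&(r<70)&(g<80)}
    out={}
    for k,m in M.items():
        m=m.astype(np.uint8);m[:rows[0]]=0;m[rows[1]:]=0
        cs=cv2.findContours(m,0,1)[0]
        if not cs: continue
        ct=max(cs,key=cv2.contourArea)
        if cv2.contourArea(ct)<300: continue
        w=cast(c,ct.reshape(-1,2),z).astype(np.float32)*1000
        (x,y),s,a=cv2.minAreaRect(w)
        p=cv2.boxPoints(((x,y),s,a));e=max([p[1]-p[0],p[2]-p[1]],key=np.linalg.norm)
        e=e*np.sign(e[0]);out[k]=(round(x/1000,4),round(y/1000,4),round(float(np.arctan2(e[1],e[0])),3),np.round(s,1).tolist())
    return out
E
python3 - <<'E'
from vol import *
import pickle
for k,v in tops(pickle.load(open("wal.pkl","rb"))).items():print(k,v)
c=pickle.load(open("whi.pkl","rb"))
P=cast(c,[(171.7,176.7),(223.3,177.5),(275.4,178.3),(327,178.8),(379,179.6)],.04)
im=cv2.GaussianBlur(c["pixels"],(3,3),0).astype(int)
m=((im[...,2]-im[...,0]<5)&(im[...,2]<110)).astype(np.uint8)
m[:150]=0;m[205:]=0;m[:,:160]=0;m[:,390:]=0
n,_,st,ce=cv2.connectedComponentsWithStats(m)
Q=np.array(sorted([ce[i] for i in range(1,n) if 150<st[i,4]<900],key=lambda a:a[0]));print(st[1:][st[1:,4]>100].tolist(),Q.round(1).tolist())
for A in([P]):
    s=np.array([-132,-66,0,66,132])/1000
    v=(A-A.mean(0)).T@s/(s@s); print(A.mean(0),np.linalg.norm(v),np.arctan2(-v[0],v[1]),(A-A.mean(0)-np.outer(s,v)).round(4).tolist())
# lips: outer extreme lines seen in crop (rack x), top edge z=.022
L=lambda x,y:(150+x/2.4,115+(y-288)/2.4)
print(cast(c,[L(300,328),L(300,524)],.022).round(4).tolist())
E
```

```text
green (0.53, 0.1135, 0.293, [73.3, 28.7])
yellow (0.5052, 0.1726, 0.311, [75.3, 30.5])
red (0.4895, 0.2392, 0.287, [74.3, 30.3])
blue (0.4684, 0.2962, 0.292, [74.7, 29.0])
[[160, 150, 7, 51, 232], [166, 153, 11, 48, 383], [219, 154, 9, 46, 326], [271, 156, 8, 45, 319], [322, 157, 9, 45, 315], [372, 157, 12, 46, 327]] [[162.1, 177.0], [171.1, 176.2], [222.9, 176.6], [274.5, 177.9], [326.0, 178.9], [377.7, 179.4]]
[ 0.52832715 -0.19045588] 1.0036155862743221 -0.15280443120092796 [[0.0, 0.0002], [-0.0, -0.0003], [0.0001, 0.0001], [-0.0002, -0.0001], [0.0001, 0.0001]]
[[0.4719, -0.183], [0.5801, -0.1982]]
```

```bash
cat > mv.py <<'E'
from vol import *
WC=np.array([.527,-.191]);WY=-.153
BAY={"blue":-.099,"red":-.033,"yellow":.033,"green":.099}
ZG,ZT=.075,.215
F=lambda:np.round(bot.current_contact_force(),1)
def move(k,x,y,yaw,dx=0,dy=0):
    bot.set_gripper(.44,25); bot.line_to([x,y,ZT],down(yaw),.3)
    bot.line_to([x,y,.13],max_speed=.2); bot.line_to([x,y,ZG],max_speed=.08)
    f0=F(); bot.set_gripper(0,25); print(k,"open",bot.current_opening(),"grip",bot.current_grip_force(),"F",f0)
    bot.line_to([x,y,ZT],max_speed=.12); print(" lifted",bot.current_opening(),F())
    s=BAY[k]+dy;t=WC+[dx*np.cos(WY)-s*np.sin(WY),dx*np.sin(WY)+s*np.cos(WY)]
    bot.line_to([*t,ZT],down(WY),.2); bot.hold(.2); f1=F()
    bot.line_to([*t,ZG+.035],max_speed=.12); bot.line_to([*t,ZG+.001],max_speed=.04)
    print(" down",F()-f1,bot.current_ee_pos())
    bot.set_gripper(.44); bot.hold(.2); bot.line_to([*t,ZT],max_speed=.12); print(" t",bot.current_clock(),F())
def look(n):
    bot.line_to([.52,-.19,.33],down(-.14),.3);bot.hold(.3)
    c=bot.read_camera("wrist");cv2.imwrite(f"pics/{n}.png",c["pixels"])
    for k,v in tops(c).items():
        d=np.array(v[:2])-WC;C,S=np.cos(WY),np.sin(WY)
        print(k,"rack xy",(C*d[0]+S*d[1]).round(4),(-S*d[0]+C*d[1]).round(4),v)
E
python3 - <<'E'
from mv import *
bot.line_to([.4684,.2962,.33],down(.296),.3)
move("blue",.4684,.2962,.294)
look("p1")
E
```

```text
blue open 0.32530469492007197 grip 24.997446835041046 F [-0.8  0.3  0.6]
 lifted 0.3306679261513947 [-0.3  0.9 -2.8]
 down [0.5 0.3 0.1] [ 0.51206488 -0.28896547  0.07611992]
 t 17.325 [-0.  -0.4 -0. ]
```

View pics/p1.png

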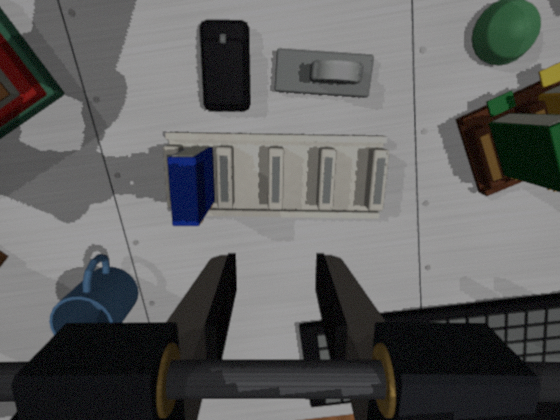

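Blue stands in the left-hand (−y) bay, with its top spanning about (170–198, 155–225), upright and inside the bay. I'll move the other three.

Run:
```python
from mv import *
move("red",.4895,.2392,.294)
move("yellow",.5052,.1726,.296)
move("green",.530,.1135,.294)
look("p2")
c=bot.read_camera("side");cv2.imwrite("pics/s2.png",c["pixels"])
```

```text
red open 0.32577991212043517 grip 24.997759759426117 F [ 0.5  0.2 -0. ]
 lifted 0.32495829082943745 [-0.8 -0.4 -2.1]
 down [ 0.  -0.3  1. ] [ 0.52215733 -0.22371458  0.07612097]
 t 29.775 [-0.8  0.7 -0.9]
yellow open 0.3256925482317478 grip 24.99580889940262 F [-0.6 -0.2 -0.2]
 lifted 0.3238956904325331 [-0.2  0.  -2.5]
 down [ 0.5 -0.5 -0.2] [ 0.53221451 -0.1584451   0.07610538]
 t 40.4 [ 0.3 -0.6 -0.1]
green open 0.325126803465787 grip 24.999029338359833 F [ 0.4  0.1 -0.3]
 lifted 0.3233697073836947 [-0.2  0.3 -2. ]
 down [-0.1 -1.   0.6] [ 0.54229956 -0.09323345  0.07614281]
 t 49.9833 [-0.2  0.1 -0.8]
green rack xy -0.0005 0.0983 (0.5415, -0.0938, -0.155, [27.4, 73.2])
yellow rack xy -0.0009 0.0336 (0.5312, -0.1577, -0.176, [30.5, 75.2])
red rack xy -0.001 -0.0326 (0.521, -0.2231, -0.138, [30.2, 73.1])
```

View pics/p2.png

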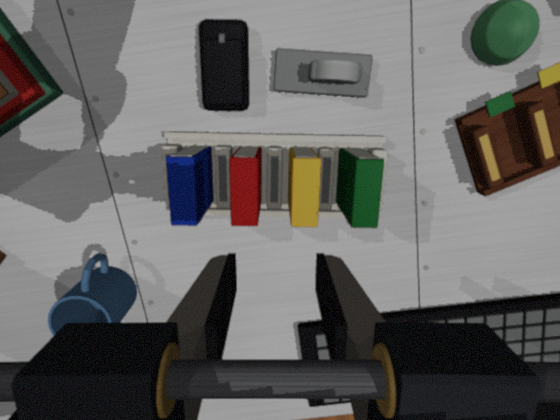

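View pics/s2.png

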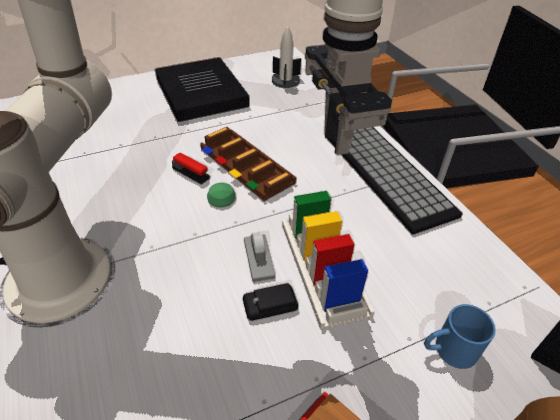

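All four stand upright at an even spacing: blue (183,190), red (245,190), yellow (305,190) and green (367,190). That is the walnut order reversed, and the three I could measure are within about 1 mm of their bay centres. The side view shows nothing tipped and the gripper clear.

```bash
python3 -c "
from workcell import bot
print(bot.job_done())"
```

```text
the job is handed in; nothing more can be done
None
```

I moved all four volumes to the white rack in reverse order, each upright and released in its bay, and handed the job in after about 50 s of robot time; blue's position was checked only by eye, and no verdict came back.

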